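Clip the coffee scoop onto the rail's snap hook

ROBOT

A 7-joint arm with a two-finger parallel gripper is mounted at the origin on the work surface. World frame = base frame: x ahead of the robot, y to its left, z up, the work surface at z = 0. Lengths are in m, angles in rad, forces in N, time in s.
With the tool pointing down it reaches from about 0.4 to 0.9 m from the base axis. Payload 5.5 kg.
Tool frame: the origin (TCP) lies on the centre line of the jaws, within the pads' length; the fingertips stand 17 mm ahead of it and the grasp point (between the pads) lies 2 mm behind it (env.tcp_to_tips is the distance from the TCP to the fingertips, in m); z points along the fingers, y is the line along which they close (so a half turn about z gives the same grasp; the last joint's range is limited). The gripper opens to 92 mm and grips with 3 to 60 N. Pads are 19 mm wide; open, the fingers measure 130 mm over their backs; the gripper's body (75 mm by 190 mm) begins 47 mm behind the grasp point.
Start: joints at [1.541, 0.501, -0.427, 1.55, 0.221, 1.138, -0.21], TCP at [0.188, -0.622, 0.244] pointing down, gripper open.
Joint ranges: [-2.88, 2.88], [-0.31, 2.03], [-1.54, 1.56], [0.2, 2.42], [-1.41, 4.55], [0.19, 2.02], [-2.57, 2.57]. Speed limits (rad/s): [2.57, 2.57, 3.14, 3.14, 3.14, 3.14, 3.14].

INTERFACE

Orientations are given as a unit quaternion [w, x, y, z].
In Python, from bench import observe, eyes, order, env gives the robot as it stands.
- The arm moves only by the tool play_rows, never from a script. Its argument "increments" is a list that holds one entry, the list of rows, each a list of 7 numbers: the shift along the tool's x, y, z in units of 25 mm (1.0 is 25 mm), then the turn, a rotation vector about the tool's x, y, z in units of 5 degrees (1.0 is 5 degrees), then the opening, from -1 (shut) to 1 (fully open). A call has 1 to 12 rows; each row is the pose to reach, as a shift and turn from the pose commanded when the call began, along the tool's axes at that moment; what a row does not reach only later rows make up. A row lasts 1/10 s, in which the tool goes at most 50 mm and 8.59 degrees, less where a joint would pass 70% of its speed; a pose out of reach is approached as far as the arm can. A call with a gripper value outside its range is refused whole. The fingers move at their own pace and stop on an object; the grip force is fixed at half the most. Time passes only in rows, so rows that repeat a pose let the fingers close. It gives the time, the measured TCP pose, the force, the opening and the grip force at its end, in the units of the state.
- observe(): the state, without advancing time (a new reading comes with each control period).
- eyes.read_camera(name): name is "side" or "top"; returns a dict with "frame" (420x560x3 uint8, red, green, blue), "vertical_fov" (degrees; the focal length in pixels is half the picture's height over the tangent of half this angle, whatever the lens; pixels are square), "cx", "cy" (the principal point, pixels), "xyz" and "attitude" of the camera in the world. Camera axes: x right, y down, z forward; pixel columns grow to the right and rows downward; lengths in m; the calibration is good to about 2 mm. A picture is of the moment at which its call begins. There is no depth.
- order.sign_off(): hands the job in; it is judged then, once.
The state is a dict: "clock": time; "joint_positions": joint angles; "joint_velocities": joint speeds; "effort": joint torques, N m; "position": TCP position; "eef_rot": TCP orientation; "ft_force": force on the tool from outside, world axes, zero at the start; "ft_torque": the same for the moment, N m; "gripper_width": opening from 0.0 (shut) to 1.0 (fully open); "grip_force": force on a finger pad.
Only numpy, scipy, OpenCV 4.12 (cv2) and the standard library are available. Lean on these libraries where they do the work, as an engineer would, in place of code of your own. Each camera call takes 0.05 s, during which the arm holds its last target. There are 200 camera calls.

TASK

Put the coffee scoop away on the snap hook of the utensil rail: work the ring at the end of its handle in through the sprung brass gate until the gate snaps shut behind it, then tug the scoop gently upwards against the shut gate to check that it is caught. Never force the hook; leave the scoop hanging from it, nearly still, and do not disturb the pitcher, cup or tamper.

Things in the scene. Friction and masses are not known exactly. Their poses are not given: they have to be found in the camera images.
- scoop: coffee scoop, about 110 g, 166 mm long: round steel bowl (52 mm across, 34 mm deep, open side up), straight wooden handle, steel ring at the handle's end. Origin: centre of the bowl's underside; x runs along the handle from the bowl to the ring, z up out of the bowl. It starts standing on the counter on its bowl, handle level.
- scoop_grip (a point): point on the handle's axis to hold it by, 80 mm from the scoop's origin along x and 29 mm above its underside. The handle is 16 mm wide (y), 14 mm thick (z) and runs from 40 to 100 mm along x.
- scoop_ring (a point): centre of the scoop's ring, 123 mm along x, 29 mm above the underside. The ring is rigid, of 4.5 mm wire, 26 mm inside and 35 mm outside diameter, and lies in the scoop's x-y plane.
- ring_far (a point): centre of the ring's wire at its far end, 138.5 mm along the scoop's x, 29 mm above its underside: the piece of wire that goes through the gate and afterwards bears on the hook's bow
- hook: collar of the snap hook on the rail's tube, nose side towards the robot; x from nose to shank (to the rail), z up. Its origin is the lowest point of the bow's centreline when the nose stands upright; mm below are from it. The hook is nipped by a thumbscrew and stands up to 0.11 rad nose-up or nose-down about the tube (axis at x = 48, z = 44); that is not measured: see or feel it.
- hook_mouth (a point): x = -8, z = 36 of the hook: V between nose and gate where the ring's far wire goes in from above, nose up through the ring (true to 7 mm up or down, by the tilt). The hook is a J of 6 mm bar: nose upright at x = -13 from z = 13 to 34, then leaning out to its end at x = -18.5, z = 43; bow of 13 mm centreline radius about z = 13; shank at x = +13.
- gate (a joint): sprung brass gate, a 4 mm bar sloping down 0.52 rad from its hinge on the shank (x = 13, z = 43) to its tip at the nose (x = -8, z = 31). 0: shut, cannot rise; grows as the tip is pressed down, to a stop at 0.25 rad. Some 3 N opens it, just wide enough for the wire to slip by (near z = 26) while it slides down the nose's inside face; over 15 N between scoop and hook is forcing it.
- pitcher: steel milk pitcher with a side handle, 72 mm across, 85 mm high; origin: centre of its underside; to be left alone
- cup: white cup, 66 mm across, 55 mm high; origin: centre of its underside; to be left alone
- tamper: dark steel tamper, 58 mm across, 84 mm high; origin: centre of its underside; to be left alone
- rail: utensil rail: level steel tube of 16 mm along its y, 360 mm long, axis 260 mm above the counter, on posts 320 mm apart; a strainer and a bar spoon hang fixed behind its ends; origin: on the counter under the tube's middle. The hook reaches from it towards the robot: the tube's axis is 44 mm above and 48 mm behind (+x) the hook's origin.

How it is judged:
On the way, in this order (a step that is already met when the one before it is completed fails the run):
1. the scoop's ring presses the gate inward (value of joint gate above 0.15 rad and contact force between scoop and gate above 0.5 N), for 0.02 s.
2. the ring's wire has gone down into the hook and the gate has snapped shut behind it (value of joint gate below 0.05 rad and x of ring_far in the frame of hook between -0.016 and 0.016 m and y of ring_far in the frame of hook between -0.01 and 0.01 m and z of ring_far in the frame of hook between 0 and 0.027 m), for 0.1 s.
3. the scoop is tugged upwards against the shut gate with more than 3 N (value of joint gate below 0.05 rad and contact force between scoop and gate above 3 N), for 0.3 s.
At the end, for the whole second after the job is handed in: the gate is shut (below 0.05 rad), the ring's far wire lies in the hook's bow (within 13 mm of the hook's origin fore and aft, 10 mm sideways, from 4 mm below to 17 mm above it), and the scoop hangs there ring up, its handle within 0.4 rad of upright, slower than 0.35 m/s (value of joint gate below 0.05 rad and x of ring_far in the frame of hook between -0.013 and 0.013 m and y of ring_far in the frame of hook between -0.01 and 0.01 m and z of ring_far in the frame of hook between -0.004 and 0.017 m and angle between scoop's own x axis and vertical below 0.4 rad and linear speed of scoop below 0.35 m/s); the robot touches nothing.
It fails at once if the hook or its gate is forced: more than 15 N between scoop and hook or gate (contact force between scoop and hook above 15 N).
It fails at once if pitcher, cup or tamper is moved more than 20 mm (distance of any of pitcher, cup, tamper from where it was at the start of the episode above 0.02 m).
It also fails if it takes over 72 s, if anything falls off the work surface, if the arm or the gripper's body presses on something with over 40 N, if the wrist force passes 120 N, or if a joint passes its speed limit or range.

## Working session

There is one attempt and no reset: what is moved stays moved. The work goes in short steps, Python scripts to look and compute and a tool call to move; the robot and the scene stay as the last step left them, time stands still between calls to the robot, and variables do not carry over. Pictures are saved under pics/ and viewed, at most 10 in all, crops included, and the job is handed in when it is done.

Besides the shell and the picture viewer there is one more tool, called after ">>>" by a JSON object that holds its "api" and its "payload", one argument or row to a line. play_rows: Moves the arm, as the interface text tells. Its arguments: {"type":"object","properties":{"increments":{"type":"array","items":{"type":"array","items":{"type":"array","items":{"type":"number"}}}}},"required":["increments"]}

```bash
ls; mkdir -p pics; python3 - <<'E'
from bench import observe, eyes, order, env
import cv2
s=observe(); print({k:s[k] for k in ("clock","position","eef_rot","ft_force","gripper_width")}, env.tcp_to_tips)
for n in ("side","top"):
    c=eyes.read_camera(n); cv2.imwrite(f"pics/{n}0.png",c["frame"][:,:,::-1]); print(n,c["vertical_fov"],c["cx"],c["cy"],c["xyz"],c["attitude"])
E
```

```text
pics
{'clock': 0.0, 'position': array([ 0.18734846, -0.62170501,  0.24264261]), 'eef_rot': array([-9.90429396e-04,  9.89299444e-01,  1.45895905e-01, -1.20061091e-04]), 'ft_force': array([-0.8859584 , -0.06237428, -0.01668143]), 'gripper_width': 0.9981055640860933} 0.017
side 56.74488305979117 279.5798360606779 209.41144880117892 [ 0.23246389 -0.62844729  0.77322393] [-0.37593885  0.88724838 -0.2473449   0.10139427]
top 50.21126108934844 281.52529663712113 205.07904955156727 [ 0.38373842 -0.08143773  1.12618752] [-0.0583395   0.71397627 -0.69482731  0.06363485]
```

View pics/side0.png

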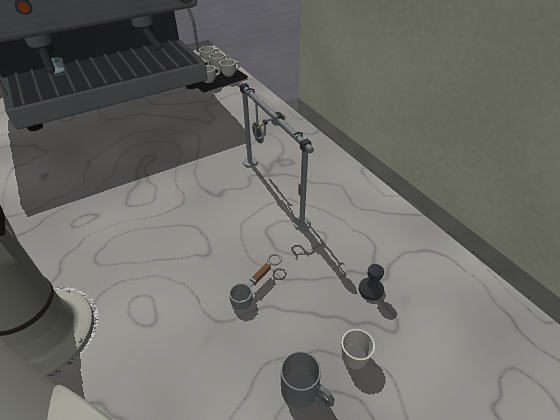

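View pics/top0.png

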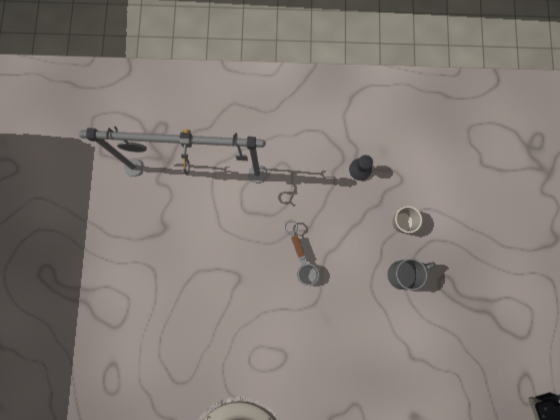

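The side view shows the scoop (bowl at about 241,296, ring 275,260) and the rail at upper middle. The top view shows the scoop bowl at 308,273, handle 298,245, ring 292,228, and the hook at about 185,150 on the rail. Next, enlarged crops.

```bash
cat > h.py <<'E'
import numpy as np, cv2
from scipy.spatial.transform import Rotation as R
from bench import observe, eyes, order, env
def rot(q): return R.from_quat([q[1],q[2],q[3],q[0]])
class Cam:
    def __init__(s,n):
        c=eyes.read_camera(n); s.im=c["frame"][:,:,::-1].copy(); s.f=s.im.shape[0]/2/np.tan(np.radians(c["vertical_fov"])/2)
        s.c=np.array([c["cx"],c["cy"]]); s.o=np.array(c["xyz"]); s.R=rot(c["attitude"]).as_matrix()
    def ray(s,p):
        d=s.R@np.r_[(np.array(p)-s.c)/s.f,1]; return d/np.linalg.norm(d)
    def plane(s,p,z):
        d=s.ray(p); return s.o+d*(z-s.o[2])/d[2]
    def proj(s,P):
        q=s.R.T@(np.array(P)-s.o); return s.c+s.f*q[:2]/q[2]
    def crop(s,u,v,w,h,k): return cv2.resize(s.im[v:v+h,u:u+w],None,fx=k,fy=k,interpolation=cv2.INTER_CUBIC)
def tri(c1,p1,c2,p2):
    d1,d2=c1.ray(p1),c2.ray(p2); t=np.linalg.lstsq(np.c_[d1,-d2],c2.o-c1.o,rcond=None)[0]
    a,b=c1.o+t[0]*d1,c2.o+t[1]*d2; return (a+b)/2,np.linalg.norm(a-b)
E
python3 - <<'E'
from h import *
s,t=Cam("side"),Cam("top")
a=s.crop(235,80,80,60,5); b=t.crop(150,120,80,60,5); c=s.crop(220,240,80,80,5)[:300]; d=t.crop(270,215,80,60,5)
c=s.crop(220,250,80,60,5)
cv2.imwrite("pics/m1.png",np.vstack([np.hstack([a,b]),np.hstack([c,d])]))
# wood handle
for n,k in (("s",s),("t",t)):
    h=cv2.cvtColor(k.im,cv2.COLOR_BGR2HSV); m=cv2.inRange(h,(3,110,40),(18,255,255)); 
    nn,l,st,ce=cv2.connectedComponentsWithStats(m)
    for i in range(1,nn):
        if st[i,4]>8: 
            ys,xs=np.where(l==i); r=cv2.minAreaRect(np.c_[xs,ys].astype(np.float32)); print(n,st[i],ce[i],r, k.plane(ce[i],.033))
E
```

```text
s [ 18   2  12  11 100] [23.33  7.03] ((23.5, 7.0), (10.0, 11.0), 90.0) [0.20890007 2.30519435 0.033     ]
s [253 263  17  17  99] [261.01010101 271.04040404] ((261.5000305175781, 271.5000305175781), (5.656853675842285, 19.798988342285156), 45.0) [ 0.47685171 -0.12845234  0.033     ]
t [292 236  12  21 115] [297.3826087  245.83478261] ((297.3977966308594, 245.71896362304688), (20.59001922607422, 5.5533246994018555), 70.01689147949219) [ 0.47479245 -0.12843132  0.033     ]
```

View pics/m1.png

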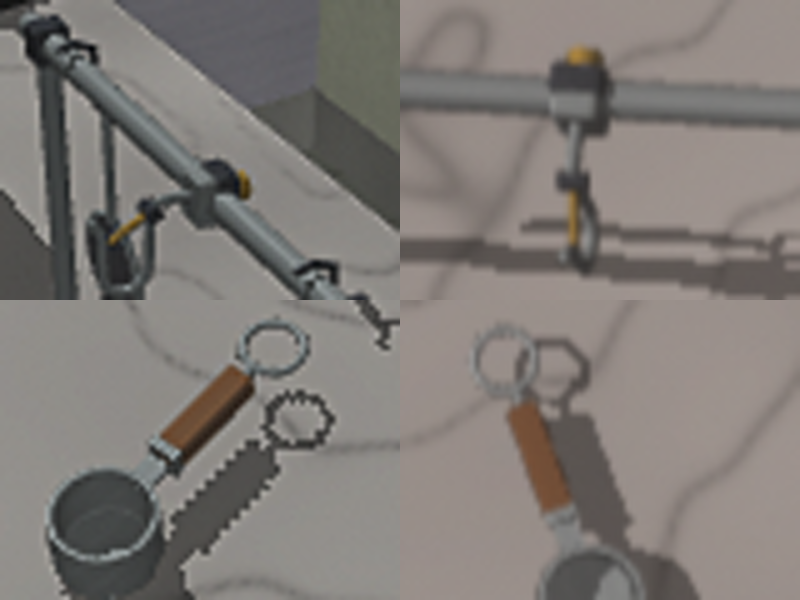

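The crops show the gate (brass) in the side view from about (266,122) at the hinge to (257,128) at the tip, with the hook's bow at about (259,138). In the top view the gate runs from (184.5,158) to (184.5,170), with the nose at about (186,173). The scoop ring centre is at (274,259) side and (291,227) top.

```bash
python3 - <<'E'
from h import *
s,t=Cam("side"),Cam("top")
rg,e=tri(s,(274.1,259.0),t,(290.7,226.6)); print("ring",rg,e)
g,e=tri(s,(261.0,271.0),t,(297.4,245.8)); print("grip",g,e)
for k,nm in ((s,"s"),(t,"t")):
    h=cv2.cvtColor(k.im,cv2.COLOR_BGR2HSV); m=cv2.inRange(h,(12,140,70),(28,255,255))
    ys,xs=np.where(m); ok=(ys>80)&(ys<185)&(xs>150)&(xs<300); print(nm,list(zip(xs[ok],ys[ok])))
# rail: gray tube edges in top view along columns
hs=cv2.cvtColor(t.im,cv2.COLOR_BGR2GRAY)
for u in (150,160,170,205,215,225):
    print(u,hs[128:150,u])
print("rail ends z.26",t.plane((80.5,133.5),.26),t.plane((265,142.7),.26))
E
```

```text
ring [ 0.52222309 -0.11125177  0.02991443] 0.0006150650136520342
grip [ 0.47567752 -0.12873415  0.03394428] 0.001849357401039722
s [(np.int64(283), np.int64(114)), (np.int64(283), np.int64(115)), (np.int64(283), np.int64(116)), (np.int64(284), np.int64(116)), (np.int64(283), np.int64(117)), (np.int64(284), np.int64(117)), (np.int64(283), np.int64(118)), (np.int64(263), np.int64(123)), (np.int64(261), np.int64(124)), (np.int64(262), np.int64(124)), (np.int64(260), np.int64(125)), (np.int64(261), np.int64(125)), (np.int64(259), np.int64(126)), (np.int64(257), np.int64(127)), (np.int64(258), np.int64(127)), (np.int64(257), np.int64(128))]
t [(np.int64(185), np.int64(130)), (np.int64(186), np.int64(130)), (np.int64(184), np.int64(131)), (np.int64(185), np.int64(131)), (np.int64(186), np.int64(131)), (np.int64(187), np.int64(131)), (np.int64(184), np.int64(163)), (np.int64(184), np.int64(164)), (np.int64(184), np.int64(165)), (np.int64(184), np.int64(166))]
150 [140 137 135 129 125 114 108 118 122 123 115 102  87  86 105 116 121 125
 128 132 134 137]
160 [138 139 140 140 138 129 115 113 119 123 121 111  96  86 108 136 140 140
 141 140 138 138]
170 [142 142 143 144 144 143 128 113 118 123 123 117 104  89  96 127 141 143
 143 142 142 141]
205 [128 127 136 141 144 146 145 144 130 113 120 125 125 116 101  88 110 143
 146 146 146 147]
215 [145 145 145 146 146 145 146 145 130 112 116 123 125 120 109  95  92 120
 145 148 147 149]
225 [146 146 146 147 146 146 145 147 145 130 113 119 125 125 117 103  88 111
 143 147 149 148]
rail ends z.26 [0.66951036 0.32159314 0.26      ] [ 0.66121615 -0.04938919  0.26      ]
```

```bash
python3 - <<'E'
from h import *
s,t=Cam("side"),Cam("top")
P=[t.plane(p,.26) for p in ((150,137.2),(160,137.7),(215,140.5),(225,141))]
for p in P: print(p)
for nm,a,b in (("hinge-end",(264.2,122.3),(184.3,158.5)),("tip",(256.6,128.0),(184.2,169.3)),("screw",(283.4,116.2),(185.5,130.7)),("bow",(259.0,137.6),(186.2,168))):
    print(nm,*tri(s,a,t,b))
# model points for comparison, three tilts
ax=np.array([.6625,.118,.26]); yaw=-.022
for tl in (-.11,0,.11):
    print(tl)
    for nm,x,z in (("hinge",13,43),("tip",-8,31),("nose end",-18.5,43),("bow low",0,0)):
        v=R.from_rotvec([0,0,yaw]).apply(R.from_rotvec([0,tl,0]).apply([(x-48)/1e3,0,(z-44)/1e3]))+ax
        print(nm,v.round(4),s.proj(v).round(1),t.proj(v).round(1))
cv2.imwrite("pics/m2.png",np.hstack([s.crop(245,105,50,50,8),t.crop(160,125,50,50,8)]))
h=cv2.cvtColor(t.im,cv2.COLOR_BGR2HSV)
# side tube centre
E
```

```text
[0.66589683 0.18185475 0.26      ]
[0.66544452 0.16175102 0.26      ]
[0.66285186 0.05115492 0.26      ]
[0.66239939 0.03104425 0.26      ]
hinge-end [0.62575899 0.10951977 0.2602676 ] 0.004398561949969324
tip [0.60542683 0.11075779 0.25030542] 0.0029331195808617533
screw [0.68336653 0.11146476 0.25855308] 0.0025249247129254557
bow [0.61478378 0.11462248 0.21743069] 0.0008504704521514735
-0.11
hinge [0.6278 0.1188 0.2552] [262.3 122.4] [180.7 157.1]
tip [0.6083 0.1192 0.2409] [255.6 129.5] [181.4 168.3]
nose end [0.5965 0.1195 0.2517] [251.1 127. ] [179.7 172.6]
bow low [0.6196 0.1189 0.211 ] [260.1 138.3] [184.8 166.7]
0
hinge [0.6275 0.1188 0.259 ] [262.1 121.1] [180.3 156.7]
tip [0.6065 0.1192 0.247 ] [254.8 127.6] [180.6 168.4]
nose end [0.596  0.1195 0.259 ] [250.8 124.5] [178.9 172. ]
bow low [0.6145 0.1191 0.216 ] [258.3 137.2] [184.1 168.4]
0.11
hinge [0.6276 0.1188 0.2628] [262.1 119.7] [179.9 156.1]
tip [0.6054 0.1193 0.2532] [254.3 125.5] [179.9 168.1]
nose end [0.5963 0.1195 0.2663] [250.7 121.9] [178.1 171. ]
bow low [0.61   0.1192 0.2215] [256.6 135.9] [183.4 169.9]
```

View pics/m2.png

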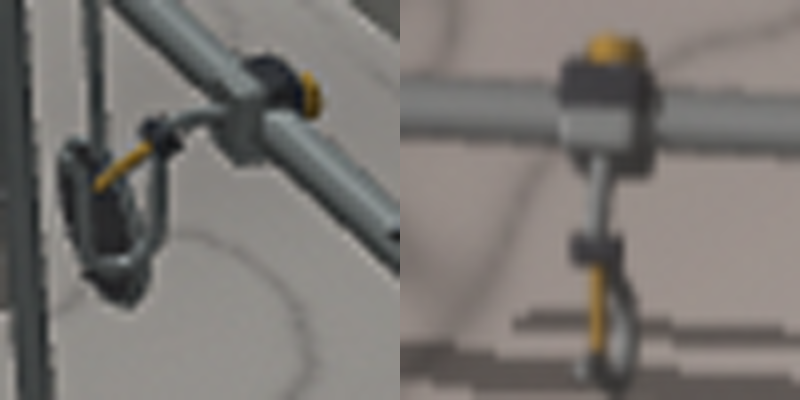

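The gate tip is at about (256.7,128.0) side and (184.2,168.4) top. The hinge block is at (264.6,121.1) side and (184.2,155.9) top. The bow's low point in the side view is at about (258.5,137.8).

```bash
python3 - <<'E'
from h import *
s,t=Cam("side"),Cam("top")
for nm,a,b in (("hinge",(264.6,121.1),(184.2,155.9)),("tip",(256.7,128.0),(184.2,168.4)),("screw",(283.4,116.2),(185.5,130.7))):
    print(nm,*tri(s,a,t,b))
ax=np.array([.6643,.1115,.26]); yaw=-.023
for tl in (-.11,-.05,0,.05,.11):
    for nm,x,z in (("hinge",13,43),("tip",-8,31),("noseend",-18.5,43),("bow",0,0),("axis",48,44)):
        v=R.from_rotvec([0,0,yaw]).apply(R.from_rotvec([0,tl,0]).apply([(x-48)/1e3,0,(z-44)/1e3]))+ax
        print(tl,nm,s.proj(v).round(1),t.proj(v).round(1))
# side tube centre: gray profile on columns each side
g=cv2.cvtColor(s.im,cv2.COLOR_BGR2GRAY)
for u in (262,268,290,295): print(u,g[90:150,u])
for y in (.15,.17,.05,.07): print(s.proj([.6643+(y-.1115)*.023,y,.26]))
# scoop
rg=np.array([.5222,-.1113,.0299])
for z in (.029,): print("ring planes",s.plane((274.1,259.0),z),t.plane((290.7,226.6),z))
print("handle",s.plane((261,271),.033),t.plane((297.4,245.8),.036))
h=cv2.cvtColor(t.im,cv2.COLOR_BGR2HSV); m=cv2.inRange(h,(3,110,40),(18,255,255)); ys,xs=np.where(m); ok=(ys>200)&(ys<280); print(cv2.fitLine(np.c_[xs,ys][ok].astype(np.float32),cv2.DIST_L2,0,.01,.01).ravel())
E
```

```text
hinge [0.62894832 0.11000971 0.26277009] 0.001372558769701613
tip [0.60672411 0.11121774 0.24981416] 0.0015031668203744717
screw [0.68336653 0.11146476 0.25855308] 0.0025249247129254557
-0.11 hinge [264.2 123.4] [184.  156.3]
-0.11 tip [257.5 130.5] [184.6 167.5]
-0.11 noseend [253. 128.] [183.  171.9]
-0.11 bow [262.  139.3] [188.  165.9]
-0.11 axis [276.4 117.9] [185. 139.]
-0.05 hinge [264.1 122.6] [183.8 156.1]
-0.05 tip [257.  129.5] [184.2 167.6]
-0.05 noseend [252.8 126.7] [182.6 171.6]
-0.05 bow [260.9 138.8] [187.6 166.9]
-0.05 axis [276.4 117.9] [185. 139.]
0 hinge [264.1 122. ] [183.6 155.9]
0 tip [256.7 128.6] [183.9 167.6]
0 noseend [252.7 125.5] [182.2 171.2]
0 bow [260.1 138.2] [187.3 167.7]
0 axis [276.4 117.9] [185. 139.]
0.05 hinge [264.  121.4] [183.4 155.7]
0.05 tip [256.5 127.7] [183.6 167.5]
0.05 noseend [252.6 124.3] [181.9 170.8]
0.05 bow [259.3 137.7] [187.  168.4]
0.05 axis [276.4 117.9] [185. 139.]
0.11 hinge [264.  120.7] [183.2 155.3]
0.11 tip [256.2 126.5] [183.2 167.4]
0.11 noseend [252.6 122.9] [181.4 170.2]
0.11 bow [258.4 136.9] [186.6 169.1]
0.11 ax
[... 661 characters left out ...]
135 136 136 137
 105 114 124 144 121 104  94  77  53  79 156 147 144 144 142 142 144 144
 144 144 145 145 145 144]
295 [ 95  92  95  96  95  96  97  97  92  85  87  88  88  89  89  89  88  90
  86  85  85 155 140 138 137 134 129 126 130 137 135 135 137 137 137 137
 139 138 141 141 134 109 121  49  33 123 109  95  71  53 102 155 147 144
 144 143 143 143 143 143]
[269.02763245 111.05717931]
[265.33885852 107.62532806]
[288.95393654 129.5956186 ]
[284.75795377 125.69188555]
ring planes [ 0.52288164 -0.11069322  0.029     ] [ 0.52204693 -0.11117078  0.029     ]
handle [ 0.47688833 -0.12833752  0.033     ] [ 0.47462821 -0.12834293  0.036     ]
[  0.35285062   0.9356797  297.4914     245.93965   ]
```

```bash
cat >> h.py <<'E'
def frame(yaw,tilt):
    "tool down, x at yaw (rad), then turned tilt about tool y"
    return R.from_euler('z',yaw)*R.from_euler('x',np.pi)*R.from_euler('y',tilt)
def inc(grasp,Rt,st=None):
    st=st or observe(); p=np.array(st["position"]); R0=rot(st["eef_rot"])
    tcp=np.array(grasp)+Rt.apply([0,0,.002])
    return (R0.inv().apply(tcp-p)/.025).round(2),(np.degrees((R0.inv()*Rt).as_rotvec())/5).round(2)
E
python3 - <<'E'
from h import *
t=Cam("top")
a=t.plane((297.49,245.94),.036); b=t.plane((297.49-3.5285,245.94-9.357),.036); d=b-a; yaw=np.arctan2(d[1],d[0]); print("yaw by wood",yaw)
print(t.plane((308,273),.034), "bowl; ring yaw",np.arctan2(-.1111+.1284,.5223-.4757))
Rt=frame(.356,np.radians(-30)); print(Rt.as_matrix().round(2))
g=np.array([.4847,-.1248,.029])
print(inc(g-Rt.apply([0,0,.09]),Rt)); print(inc(g,Rt)); print(observe()["clock"])
E
```

```text
yaw by wood 0.3820685727078103
[ 0.40995746 -0.15531854  0.034     ] bowl; ring yaw 0.3554742376617236
[[ 0.81  0.35 -0.47]
 [ 0.3  -0.94 -0.17]
 [-0.5   0.   -0.87]]
(array([ 18.88, -15.73,   5.54]), array([-0.19, -6.  , -0.71]))
(array([ 17.08, -15.62,   8.66]), array([-0.19, -6.  , -0.71]))
0.55
```

>>> {"api": "play_rows", "payload": {
  "increments": [
    [[18.9,-15.7,4.0,0,-3,-0.9,0],[18.9,-15.7,4.0,0,-6,-0.9,0],[18.9,-15.7,5.5,0,-6,-0.9,0],[18.9,-15.7,5.5,0,-6,-0.9,0],[18.9,-15.7,5.5,0,-6,-0.9,0],[18.9,-15.7,5.5,0,-6,-0.9,0],[18.9,-15.7,5.5,0,-6,-0.9,0],[18.9,-15.7,5.5,0,-6,-0.9,0],[18.9,-15.7,5.5,0,-6,-0.9,0],[18.9,-15.7,5.5,0,-6,-0.9,0],[18.9,-15.7,5.5,0,-6,-0.9,0],[18.9,-15.7,5.5,0,-6,-0.9,0]]
  ]
}}

```text
clock: 1.75
position: [0.5119, -0.1327, 0.1127]
eef_rot: [0.038, 0.949, 0.179, -0.256]
ft_force: [0.5, -1.5, -0.0]
gripper_width: 0.5
grip_force: 0.0
```

```bash
python3 - <<'E'
from h import *
Rt=frame(.372,np.radians(-30)); g=np.array([.4847,-.1248,.029])
s=observe(); print(s["clock"],s["position"],s["ft_force"],inc(g,Rt))
print(inc(g-Rt.apply([0,0,.09]),Rt))
E
```

```text
1.75 [ 0.51191213 -0.13266827  0.11265946] [ 0.5261435  -1.47114089 -0.00586101] (array([ 0.89, -0.62,  3.44]), array([-0.22, -0.01,  0.07]))
(array([ 0.9 , -0.69, -0.16]), array([-0.22, -0.01,  0.07]))
```

>>> {"api": "play_rows", "payload": {
  "increments": [
    [[0.9,-0.65,0,-0.2,0,0,0],[0.9,-0.65,0,-0.2,0,0,0],[0.9,-0.65,0,-0.2,0,0,0]]
  ]
}}

```text
clock: 2.05
position: [0.523, -0.1113, 0.1018]
eef_rot: [0.046, 0.949, 0.182, -0.255]
ft_force: [-0.3, -0.9, 0.4]
gripper_width: 0.501
grip_force: 0.0
```

```bash
python3 - <<'E'
from h import *
Rt=frame(.372,np.radians(-30)); g=np.array([.4847,-.1248,.029])
s=observe(); print(s["clock"],s["position"],s["joint_positions"],inc(g,Rt))
c=Cam("top"); d=Cam("side"); cv2.imwrite("pics/a.png",np.hstack([c.crop(250,190,80,100,5),d.crop(215,230,80,100,5)]))
E
```

```text
2.05 [ 0.52304774 -0.11127424  0.10176312] [ 0.37059615  0.7989747  -0.5054568   1.56463883  0.49615632  1.42132698
 -1.50274378] (array([ 0.05, -0.05,  3.41]), array([-0.02,  0.  ,  0.09]))
```

View pics/a.png

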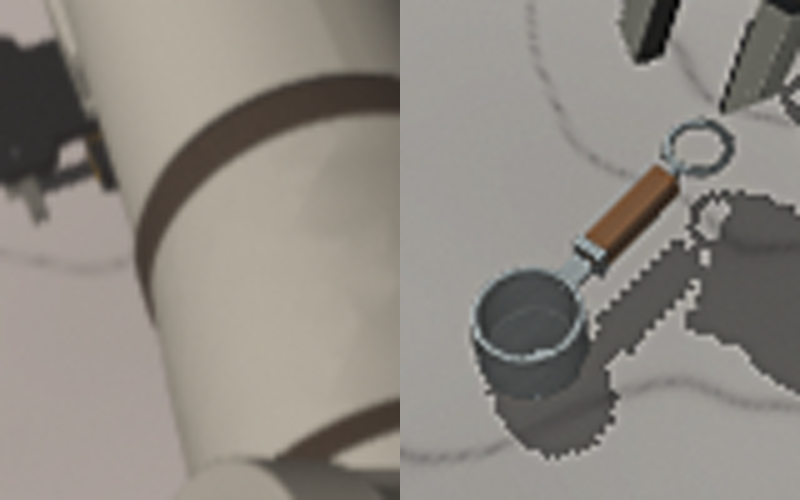

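The side crop shows the scoop undisturbed with both fingers hovering beyond and above the ring, as planned for the tilted approach. Descending.

>>> {"api": "play_rows", "payload": {
  "increments": [
    [[0.05,-0.05,1.7,0,0,0.1,0],[0.05,-0.05,3.0,0,0,0.1,0],[0.05,-0.05,3.4,0,0,0.1,0],[0.05,-0.05,3.4,0,0,0.1,0],[0.05,-0.05,3.4,0,0,0.1,-1],[0.05,-0.05,3.4,0,0,0.1,-1],[0.05,-0.05,3.4,0,0,0.1,-1],[0.05,-0.05,3.4,0,0,0.1,-1],[0.05,-0.05,3.4,0,0,0.1,-1],[0.05,-0.05,3.4,0,0,0.1,-1]]
  ]
}}

```text
clock: 3.15
position: [0.4847, -0.1254, 0.0283]
eef_rot: [0.047, 0.95, 0.177, -0.254]
ft_force: [1.3, 0.0, 1.7]
gripper_width: 0.174
grip_force: 30.0
```

>>> {"api": "play_rows", "payload": {
  "increments": [
    [[-0.5,0,-0.87,0,0,0,-1],[-1.5,0,-2.6,0,1,0,-1],[-2.5,0,-4.3,0,2,0,-1],[-3.4,0,-5.9,0,3,0,-1],[-3.4,0,-5.9,0,4.5,0,-1],[-3.4,0,-5.9,0,6,0,-1],[-3.4,0,-5.9,0,6,0,-1],[-3.4,0,-5.9,0,6,0,-1]]
  ]
}}

```text
clock: 3.95
position: [0.4831, -0.1266, 0.1983]
eef_rot: [0.0, 0.983, 0.182, -0.001]
ft_force: [-0.1, 0.2, -1.0]
gripper_width: 0.172
grip_force: 30.0
```

```bash
cat >> h.py <<'E'
# scoop in tool frame, from the pose at the grasp (scoop level)
_T=rot([.047,.95,.177,-.254]); _p=np.array([.4847,-.1254,.0283])
SR=_T.inv()*R.from_euler('z',.372)                    # scoop axes in tool
RINGW=np.array([.5223,-.1111,.029]); SX=R.from_euler('z',.372).apply([1,0,0])
FAR=_T.inv().apply(RINGW+.0155*SX-_p)                 # ring_far in tool
RING=_T.inv().apply(RINGW-_p)
# hook
TILT=.055; HY=R.from_euler('z',-.023); AX=np.array([.6643,.1115,.26])
HR=HY*R.from_euler('y',TILT)
def hk(x,z,y=0): return AX+HR.apply(np.array([x-48,y,z-44])/1e3)
def toH(P): return HR.inv().apply(np.array(P)-AX)*1e3+[48,0,44]
E
python3 - <<'E'
from h import *
s=observe(); T=rot(s["eef_rot"]); p=s["position"]; print(s["clock"],p,s["ft_force"],s["joint_positions"],s["gripper_width"]); print("far tool",FAR, "scoop euler",(T*SR).as_euler('zyx'))
print("ring pred",p+T.apply(RING))
a,b=Cam("side"),Cam("top"); print(a.proj(p+T.apply(RING)),b.proj(p+T.apply(RING)))
u,v=a.proj(p+T.apply(RING)).astype(int); cv2.imwrite("pics/b.png",np.hstack([cv2.resize(a.im[v-40:v+60,u-50:u+50],(400,400)),cv2.resize(b.im[100:200,130:330],(400,200)).repeat(1,0) if 0 else cv2.resize(b.im[130:230,230:330],(400,400))]))
E
```

```text
3.95 [ 0.48311225 -0.12655171  0.19831224] [-0.06838208  0.16154812 -1.01787088] [ 0.78002615  0.32794257 -0.68206496  1.95958142  0.25505869  0.9414278
 -1.23188619] 0.17245237562127833
far tool [ 0.04794496  0.00013511 -0.0284123 ] scoop euler [ 0.42050363 -0.48279099  0.2021813 ]
ring pred [ 0.51543644 -0.11433458  0.21891875]
[270.4430952  204.14312961] [294.95501911 218.29620454]
```

View pics/b.png

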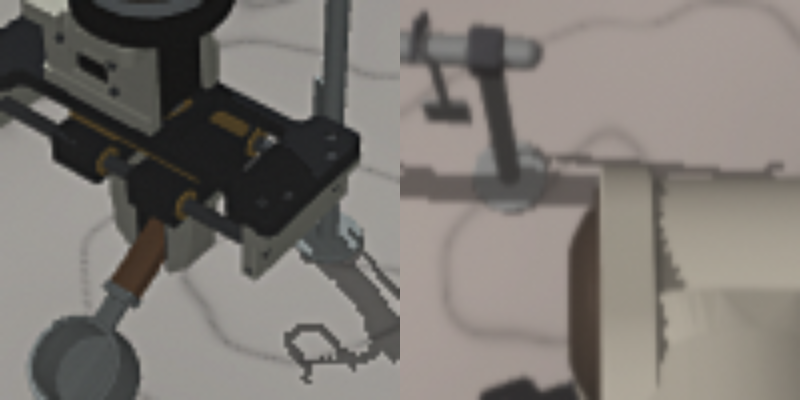

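The side crop shows the scoop held and tilted bowl-down in the jaws (bowl centre at about (241,256)); the ring is hidden by the gripper body, and the top view is blocked by the arm. So insertion will go by kinematics and feel. I'll check the bowl position against the prediction.

```bash
cat >> h.py <<'E'
def incfar(x,z,psi,y=0,st=None,yaw=-.023):
    "shift/turn putting ring_far at hook (x,y,z) mm with the scoop bowl-down by psi deg"
    st=st or observe(); p=np.array(st["position"]); R0=rot(st["eef_rot"])
    S=R.from_euler('ZY',[yaw,-np.radians(psi)]); Rt=S*SR.inv(); tcp=hk(x,z,y)-Rt.apply(FAR)
    return (R0.inv().apply(tcp-p)/.025).round(2).tolist(),(np.degrees((R0.inv()*Rt).as_rotvec())/5).round(2).tolist(),tcp.round(3)
def rep():
    s=observe(); T=rot(s["eef_rot"]); p=np.array(s["position"])
    print("t",round(s["clock"],2),"farH",toH(p+T.apply(FAR)).round(1),"F",(HY.inv().apply(s["ft_force"])).round(2),"tq",np.round(s["ft_torque"],2),"scoop ZYX",(T*SR).as_euler('ZYX').round(3),"w",round(s["gripper_width"],3)); return s
E
python3 - <<'E'
from h import *
s=rep(); T=rot(s["eef_rot"]); p=s["position"]
SB=FAR+SR.apply([-.1385,0,.034-.029])
a=Cam("side"); print("rim pred",a.proj(p+T.apply(SB)))
print(incfar(-10,85,50)); print(s["joint_positions"].round(2))
E
```

```text
t 4.05 farH [ -79.5 -222.3    3.4] F [-0.09 -0.08  0.33] tq [-0.01 -0.04  0.09] scoop ZYX [ 0.374 -0.522 -0.001] w 0.171
rim pred [237.79292694 253.3996    ]
([6.75, -7.62, -2.51], [-0.78, 3.97, 4.49], array([0.573, 0.114, 0.261]))
[ 0.78  0.33 -0.68  1.96  0.25  0.94 -1.23]
```

>>> {"api": "play_rows", "payload": {
  "increments": [
    [[0,0,-2.5,0,0,0,-1],[0,0,-2.5,0,0,0,-1],[2.5,-2.5,-2.5,-0.3,1.3,1.5,-1],[4.5,-4.5,-2.5,-0.5,2.6,3,-1],[5.5,-6.0,-2.5,-0.7,3.97,4.5,-1],[6.75,-7.1,-2.5,-0.78,3.97,4.5,-1],[6.75,-7.6,-2.5,-0.78,3.97,4.5,-1],[6.75,-7.6,-2.5,-0.78,3.97,4.5,-1],[6.75,-7.6,-2.5,-0.78,3.97,4.5,-1],[6.75,-7.6,-2.5,-0.78,3.97,4.5,-1],[6.75,-7.6,-2.5,-0.78,3.97,4.5,-1]]
  ]
}}

```text
clock: 5.2
position: [0.5727, 0.1116, 0.2601]
eef_rot: [0.002, 0.985, -0.014, 0.174]
ft_force: [-0.7, 0.6, -1.1]
gripper_width: 0.168
grip_force: 30.0
```

```bash
python3 - <<'E'
from h import *
s=rep(); T=rot(s["eef_rot"]); p=s["position"]; print(s["joint_positions"].round(2))
a,b=Cam("side"),Cam("top"); F=p+T.apply(FAR); print(a.proj(F),b.proj(F),a.proj(p+T.apply(FAR+SR.apply([-.1385,0,.005]))),b.proj(hk(-8,31)))
print(incfar(-10,85,50),incfar(-10,60,50))
cv2.imwrite("pics/c.png",np.hstack([a.crop(200,70,100,100,4),b.crop(140,110,100,100,4)]))
E
```

```text
t 5.2 farH [-10.6  -2.4  84. ] F [-0.69  0.62 -1.13] tq [0.01 0.44 0.02] scoop ZYX [-0.025 -0.872 -0.002] w 0.168
[ 0.37  0.21 -0.75  1.99  0.42  0.71 -2.23]
[255.96894402 108.63030109] [179.07479274 160.27869658] [224.43327412 155.6970341 ] [183.55628001 167.53272891]
([0.02, -0.12, -0.02], [0.04, 0.0, -0.05], array([0.573, 0.114, 0.261])) ([-0.37, -0.12, 0.9], [0.04, 0.0, -0.05], array([0.572, 0.114, 0.236]))
```

View pics/c.png

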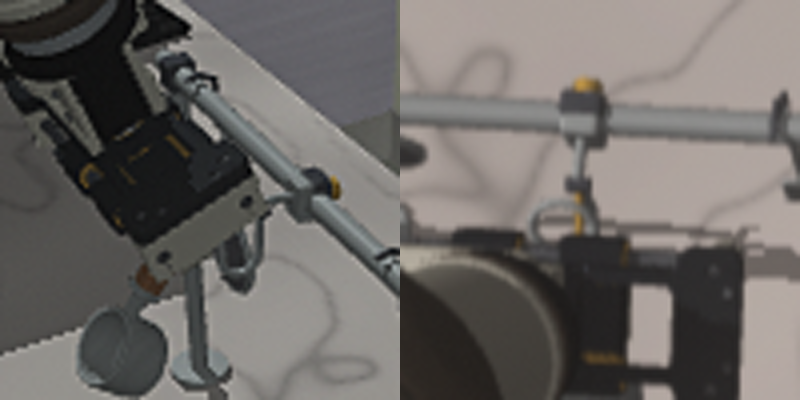

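The top crop shows the ring's far wire at about (181,160) and the gate at col 184.5. Allowing for height, the ring sits about 4.5 mm to the -y side of the hook, so I shift it left and descend.

>>> {"api": "play_rows", "payload": {
  "increments": [
    [[0,-0.19,0,0,0,0,-1],[0,-0.19,0,0,0,0,-1],[-0.13,-0.19,0.3,0,0,0,-1],[-0.25,-0.19,0.6,0,0,0,-1],[-0.37,-0.19,0.9,0,0,0,-1],[-0.37,-0.19,0.9,0,0,0,-1],[-0.37,-0.19,0.9,0,0,0,-1]]
  ]
}}

```text
clock: 6.0
position: [0.5718, 0.1173, 0.236]
eef_rot: [0.001, 0.985, -0.014, 0.174]
ft_force: [0.6, -0.1, -0.1]
gripper_width: 0.172
grip_force: 30.0
```

```bash
python3 - <<'E'
from h import *
s=rep(); T=rot(s["eef_rot"]); p=s["position"]
a,b=Cam("side"),Cam("top"); F=p+T.apply(FAR); print(a.proj(F),b.proj(F))
rep()
print(incfar(-6,50,50,2),incfar(-6,44,50,2),incfar(-6,40,50,2))
cv2.imwrite("pics/d.png",np.hstack([a.crop(230,100,50,50,8),b.crop(155,130,50,50,8)]))
E
```

```text
t 6.0 farH [-10.3   3.3  59.9] F [ 0.62 -0.12 -0.09] tq [ 0.1   0.52 -0.03] scoop ZYX [-0.024 -0.872 -0.002] w 0.172
[254.98877069 116.64753097] [178.78074334 164.00338997]
t 6.1 farH [-9.9  3.4 60.7] F [-0.63 -0.7  -1.47] tq [ 0.03  0.48 -0.02] scoop ZYX [-0.024 -0.874 -0.001] w 0.171
([-0.03, 0.06, 0.45], [0.02, -0.01, -0.02], array([0.576, 0.116, 0.226])) ([-0.12, 0.06, 0.67], [0.02, -0.01, -0.02], array([0.575, 0.116, 0.22 ])) ([-0.19, 0.06, 0.82], [0.02, -0.01, -0.02], array([0.575, 0.116, 0.216]))
```

View pics/d.png

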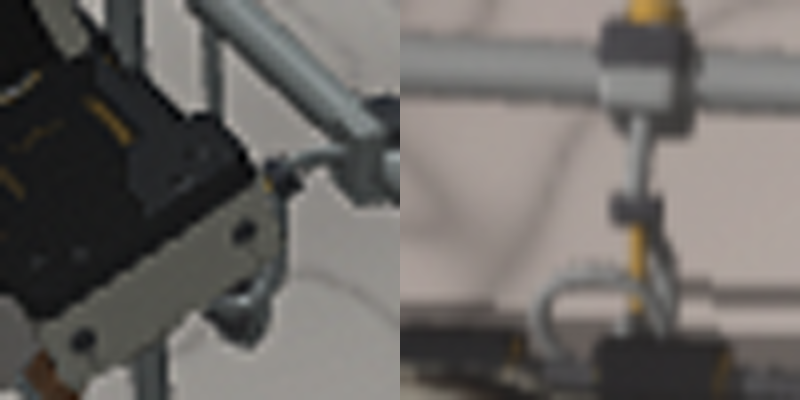

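The top crop shows the ring with its far wire at row about 164.4 and centre column about 180. The nose end shows inside the ring at (184,171), and the gate is at column 184.6. The ring is now about 3 mm too far left, so I correct that and go down.

>>> {"api": "play_rows", "payload": {
  "increments": [
    [[0,0.12,0,0,0,0,-1],[0,0.12,0.2,0,0,0,-1],[-0.04,0.12,0.45,0,0,0,-1],[-0.12,0.12,0.67,0,0,0,-1],[-0.12,0.12,0.67,0,0,0,-1],[-0.12,0.12,0.67,0,0,0,-1]]
  ]
}}

```text
clock: 6.7
position: [0.5747, 0.1144, 0.2193]
eef_rot: [0.001, 0.985, -0.014, 0.174]
ft_force: [0.6, -0.4, -1.2]
gripper_width: 0.173
grip_force: 30.0
```

```bash
python3 - <<'E'
from h import *
rep()
b=Cam("top");rep();b=Cam("top"); s=rep();print(incfar(-6,42,50,.5)[:2],incfar(-6,40,50,.5)[:2],incfar(-6,38,50,.5)[:2])
E
```

```text
t 6.7 farH [-6.4  0.4 43.5] F [ 0.58 -0.41 -1.16] tq [-0.    0.51 -0.  ] scoop ZYX [-0.024 -0.873 -0.001] w 0.173
t 6.75 farH [-6.3  0.5 43.8] F [ 0.57 -0.17 -1.9 ] tq [-0.02  0.47 -0.01] scoop ZYX [-0.024 -0.873 -0.001] w 0.172
t 6.8 farH [-6.2  0.5 44. ] F [ 0.12  0.56 -0.86] tq [0.03 0.48 0.01] scoop ZYX [-0.024 -0.874 -0.001] w 0.174
([-0.03, 0.0, 0.08], [0.02, -0.01, -0.02]) ([-0.06, 0.0, 0.15], [0.02, -0.01, -0.02]) ([-0.09, 0.0, 0.22], [0.02, -0.01, -0.02])
```

>>> {"api": "play_rows", "payload": {
  "increments": [
    [[-0.03,0,0.08,0,0,0,-1],[-0.06,0,0.15,0,0,0,-1],[-0.06,0,0.15,0,0,0,-1]]
  ]
}}

```text
clock: 7.1
position: [0.5746, 0.1141, 0.2154]
eef_rot: [0.001, 0.985, -0.014, 0.174]
ft_force: [0.2, -0.5, -1.3]
gripper_width: 0.168
grip_force: 30.0
```

```bash
python3 -c "
from h import *
rep();Cam('top');rep();Cam('top');rep()"
```

```text
t 7.1 farH [-6.3  0.1 39.6] F [ 0.18 -0.5  -1.32] tq [ 0.01  0.47 -0.02] scoop ZYX [-0.024 -0.873 -0.002] w 0.168
t 7.15 farH [-6.2  0.2 39.7] F [ 0.56  0.5  -0.94] tq [ 0.07  0.47 -0.04] scoop ZYX [-0.024 -0.873 -0.002] w 0.171
t 7.2 farH [-6.2  0.3 39.9] F [ 0.07  0.7  -1.14] tq [ 0.07  0.45 -0.02] scoop ZYX [-0.024 -0.873 -0.002] w 0.171
```

>>> {"api": "play_rows", "payload": {
  "increments": [
    [[-0.03,0,0.08,0,0,0,-1],[-0.03,0,0.08,0,0,0,-1]]
  ]
}}

```text
clock: 7.4
position: [0.5749, 0.1143, 0.2136]
eef_rot: [0.001, 0.985, -0.014, 0.175]
ft_force: [-1.3, 0.4, 0.3]
gripper_width: 0.174
grip_force: 30.0
```

```bash
python3 -c "
from h import *
rep();Cam('top');rep();Cam('top');rep()"
```

```text
t 7.4 farH [-6.   0.3 37.8] F [-1.31  0.32  0.35] tq [ 0.03  0.47 -0.04] scoop ZYX [-0.024 -0.874 -0.001] w 0.174
t 7.45 farH [-6.   0.3 37.8] F [-0.38 -0.56 -0.78] tq [ 0.02  0.47 -0.01] scoop ZYX [-0.024 -0.874 -0.002] w 0.174
t 7.5 farH [-6.   0.3 37.8] F [ 0.31 -0.53  0.41] tq [ 0.05  0.45 -0.  ] scoop ZYX [-0.024 -0.874 -0.002] w 0.167
```

Contact may be just beginning. I continue in small steps.

>>> {"api": "play_rows", "payload": {
  "increments": [
    [[-0.03,0,0.08,0,0,0,-1],[-0.03,0,0.08,0,0,0,-1]]
  ]
}}

```text
clock: 7.7
position: [0.5751, 0.1144, 0.2117]
eef_rot: [0.001, 0.984, -0.014, 0.175]
ft_force: [-1.8, 0.1, 1.9]
gripper_width: 0.168
grip_force: 30.0
```

```bash
python3 -c "
from h import *
rep();Cam('top');rep();Cam('top');rep()"
```

```text
t 7.7 farH [-5.6  0.4 35.9] F [-1.85  0.09  1.86] tq [-0.01  0.27 -0.02] scoop ZYX [-0.024 -0.874 -0.001] w 0.168
t 7.75 farH [-5.7  0.4 36. ] F [-1.18 -0.09  1.65] tq [ 0.03  0.29 -0.03] scoop ZYX [-0.024 -0.874 -0.001] w 0.171
t 7.8 farH [-5.7  0.4 35.9] F [-0.94  0.3   2.62] tq [-0.02  0.22 -0.04] scoop ZYX [-0.024 -0.874 -0.001] w 0.173
```

>>> {"api": "play_rows", "payload": {
  "increments": [
    [[-0.03,0,0.08,0,0,0,-1],[-0.03,0,0.08,0,0,0,-1]]
  ]
}}

```text
clock: 8.0
position: [0.5748, 0.1143, 0.2093]
eef_rot: [0.001, 0.985, -0.014, 0.175]
ft_force: [-1.5, 0.8, 2.1]
gripper_width: 0.171
grip_force: 30.0
```

```bash
python3 -c "
from h import *
rep();Cam('top');rep();Cam('top');rep()"
```

```text
t 8.0 farH [-5.8  0.3 33.5] F [-1.47  0.79  2.14] tq [0.09 0.25 0.04] scoop ZYX [-0.025 -0.874 -0.001] w 0.171
t 8.05 farH [-5.9  0.4 33.4] F [-1.27  0.42  1.96] tq [0.07 0.26 0.01] scoop ZYX [-0.024 -0.873 -0.001] w 0.173
t 8.1 farH [-5.9  0.4 33.4] F [-0.98 -0.09  1.63] tq [0.05 0.26 0.01] scoop ZYX [-0.024 -0.873 -0.002] w 0.174
```

Gate contact was felt at z about 36.5 (3 N up, pushing the wire toward the nose), so the tilt estimate holds. I keep going down while easing toward the nose.

>>> {"api": "play_rows", "payload": {
  "increments": [
    [[-0.04,0,0.03,0,0,0,-1],[-0.085,0,0.06,0,0,0,-1],[-0.085,0,0.06,0,0,0,-1]]
  ]
}}

```text
clock: 8.4
position: [0.5728, 0.1142, 0.2068]
eef_rot: [0.001, 0.985, -0.014, 0.174]
ft_force: [-1.4, -0.4, 1.7]
gripper_width: 0.168
grip_force: 30.0
```

```bash
python3 -c "
from h import *
rep();Cam('top');rep();Cam('top');rep()"
```

```text
t 8.4 farH [-7.6  0.2 30.9] F [-1.39 -0.39  1.71] tq [0.06 0.38 0.04] scoop ZYX [-0.024 -0.873 -0.002] w 0.168
t 8.45 farH [-7.6  0.2 30.8] F [-2.32 -0.28  0.4 ] tq [ 0.09  0.39 -0.03] scoop ZYX [-0.024 -0.873 -0.002] w 0.17
t 8.5 farH [-7.7  0.3 30.8] F [-1.19 -0.52  1.79] tq [0.07 0.43 0.05] scoop ZYX [-0.024 -0.872 -0.002] w 0.174
```

>>> {"api": "play_rows", "payload": {
  "increments": [
    [[-0.03,0,0.04,0,0,0,-1],[-0.03,0,0.08,0,0,0,-1]]
  ]
}}

```text
clock: 8.7
position: [0.5732, 0.1143, 0.205]
eef_rot: [0.001, 0.985, -0.014, 0.175]
ft_force: [-3.0, -1.0, 4.2]
gripper_width: 0.17
grip_force: 30.0
```

```bash
python3 -c "
from h import *
rep();Cam('top');rep();Cam('top');rep()"
```

```text
t 8.7 farH [-7.1  0.3 29.1] F [-3.01 -1.06  4.15] tq [0.02 0.27 0.02] scoop ZYX [-0.024 -0.874 -0.002] w 0.17
t 8.75 farH [-7.1  0.3 29. ] F [-2.19  0.65  2.71] tq [0.08 0.27 0.06] scoop ZYX [-0.024 -0.873 -0.002] w 0.169
t 8.8 farH [-7.1  0.3 29. ] F [-1.91  0.54  2.28] tq [0.09 0.36 0.01] scoop ZYX [-0.024 -0.873 -0.002] w 0.173
```

>>> {"api": "play_rows", "payload": {
  "increments": [
    [[-0.03,0,0.03,0,0,0,-1],[-0.05,0,0.07,0,0,0,-1],[-0.05,0,0.07,0,0,0,-1]]
  ]
}}

```text
clock: 9.1
position: [0.5718, 0.1142, 0.202]
eef_rot: [0.001, 0.985, -0.014, 0.174]
ft_force: [-0.5, 0.3, -2.6]
gripper_width: 0.17
grip_force: 30.0
```

```bash
python3 -c "
from h import *
rep();Cam('top');rep();Cam('top');rep()"
```

```text
t 9.1 farH [-8.3  0.2 26. ] F [-0.46  0.3  -2.57] tq [0.02 0.47 0.03] scoop ZYX [-0.024 -0.872 -0.002] w 0.17
t 9.15 farH [-8.  -0.  26.2] F [-0.94 -0.35 -0.54] tq [ 0.04  0.41 -0.  ] scoop ZYX [-0.024 -0.872 -0.002] w 0.171
t 9.2 farH [-7.7 -0.1 26.4] F [-0.4  -0.84 -1.29] tq [-0.02  0.48 -0.01] scoop ZYX [-0.024 -0.873 -0.002] w 0.171
```

>>> {"api": "play_rows", "payload": {
  "increments": [
    [[-0.02,0,0.04,0,0,0,-1],[-0.03,0,0.08,0,0,0,-1]]
  ]
}}

```text
clock: 9.4
position: [0.5728, 0.114, 0.2006]
eef_rot: [0.001, 0.985, -0.014, 0.175]
ft_force: [-0.4, 0.2, -2.5]
gripper_width: 0.172
grip_force: 30.0
```

```bash
python3 -c "
from h import *
rep();Cam('top');rep();Cam('top');rep()"
```

```text
t 9.4 farH [-7.3 -0.  24.7] F [-0.38  0.2  -2.48] tq [ 0.    0.49 -0.02] scoop ZYX [-0.025 -0.873 -0.002] w 0.172
t 9.45 farH [-7.4 -0.  24.5] F [ 0.37  0.05 -1.86] tq [ 0.04  0.45 -0.01] scoop ZYX [-0.025 -0.873 -0.002] w 0.173
t 9.5 farH [-7.5  0.1 24.6] F [-0.81 -0.8  -0.65] tq [0.06 0.43 0.06] scoop ZYX [-0.025 -0.873 -0.002] w 0.172
```

The force dropped away, so the wire has slipped past the gate. Moving it into the bow, then tilting the handle down.

```bash
python3 -c "
from h import *
print(incfar(-2,14,50),incfar(0,13,75))"
```

```text
([0.03, 0.01, 0.48], [0.02, -0.01, -0.03], array([0.577, 0.114, 0.19 ])) ([0.75, 0.0, 1.25], [0.04, 4.99, -0.03], array([0.601, 0.113, 0.178]))
```

>>> {"api": "play_rows", "payload": {
  "increments": [
    [[0.0,0,0.15,0,0,0,-1],[0.02,0,0.3,0,0,0,-1],[0.03,0,0.48,0,0,0,-1],[0.03,0,0.48,0,0,0,-1]]
  ]
}}

```text
clock: 9.9
position: [0.5774, 0.114, 0.189]
eef_rot: [0.001, 0.985, -0.014, 0.174]
ft_force: [0.3, 0.9, -0.7]
gripper_width: 0.169
grip_force: 30.0
```

```bash
python3 -c "
from h import *
rep();Cam('top');s=rep(); print(s['joint_positions'].round(2))
for f in ((0,14,58),(0,14,66),(0,14,74),(0,14,82)): print(incfar(*f))"
```

```text
t 9.9 farH [-2.1  0.1 13.3] F [ 0.31  0.89 -0.73] tq [ 0.    0.5  -0.02] scoop ZYX [-0.024 -0.872 -0.002] w 0.169
t 9.95 farH [-2.1  0.2 13.5] F [-0.7  -0.13 -1.2 ] tq [ 0.02  0.46 -0.03] scoop ZYX [-0.024 -0.872 -0.002] w 0.174
[ 0.27  0.32 -0.66  2.05  0.6   0.58 -2.4 ]
([0.26, 0.01, 0.27], [0.03, 1.6, -0.03], array([0.586, 0.114, 0.185]))
([0.47, 0.01, 0.5], [0.03, 3.2, -0.03], array([0.593, 0.113, 0.181]))
([0.71, 0.01, 0.7], [0.04, 4.8, -0.03], array([0.6  , 0.113, 0.179]))
([0.98, 0.01, 0.86], [0.05, 6.4, -0.03], array([0.608, 0.113, 0.177]))
```

>>> {"api": "play_rows", "payload": {
  "increments": [
    [[0.13,0,0.13,0,0.8,0,-1],[0.26,0,0.27,0,1.6,0,-1],[0.36,0,0.39,0,2.4,0,-1],[0.47,0,0.5,0,3.2,0,-1],[0.47,0,0.5,0,3.2,0,-1],[0.47,0,0.5,0,3.2,0,-1]]
  ]
}}

```text
clock: 10.55
position: [0.5942, 0.1149, 0.1939]
eef_rot: [0.009, 0.958, -0.013, 0.287]
ft_force: [2.1, 0.1, -5.9]
gripper_width: 0.173
grip_force: 30.0
```

```bash
python3 -c "
from h import *
rep();Cam('top');s=rep(); print(s['joint_positions'].round(2))
for f in ((0,14,72),(0,14,78),(0,14,84)): print(incfar(*f))
for f in ((1,22,66),(1,25,66),(1,28,66)): print(incfar(*f))"
```

```text
t 10.55 farH [ 3.2  2.  25.5] F [ 2.12  0.19 -5.86] tq [ 0.02  1.35 -0.  ] scoop ZYX [-0.002 -1.105 -0.03 ] w 0.173
t 10.6 farH [ 2.   2.9 25.7] F [-1.57 -1.37 -1.59] tq [-0.07  1.01 -0.07] scoop ZYX [ 0.004 -1.106 -0.034] w 0.173
[-0.71  0.23  0.39  2.22  0.67  0.21 -2.57]
([-0.15, 0.08, 0.6], [0.17, 1.73, 0.07], array([0.598, 0.113, 0.179]))
([0.01, 0.08, 0.78], [0.17, 2.93, 0.08], array([0.604, 0.113, 0.178]))
([0.18, 0.08, 0.93], [0.17, 4.13, 0.08], array([0.61 , 0.113, 0.177]))
([-0.07, 0.08, 0.18], [0.17, 0.53, 0.06], array([0.594, 0.113, 0.189]))
([0.0, 0.09, 0.09], [0.17, 0.53, 0.06], array([0.594, 0.113, 0.192]))
([0.08, 0.09, -0.01], [0.17, 0.53, 0.06], array([0.594, 0.113, 0.195]))
```

The arm ran into joint limits (j6, j7) and the tool rose, tugging on the shut gate with about 5 N. I back off the pitch and go down.

```bash
python3 -c "
from h import *
Cam('top');s=rep()
for f in ((1,22,60),(0,15,56)): print(incfar(*f))"
```

```text
t 10.65 farH [ 1.9  4.  25.1] F [-1.68 -0.19 -1.33] tq [-0.1   1.07 -0.18] scoop ZYX [ 0.006 -1.103 -0.035] w 0.174
([-0.17, 0.13, -0.03], [0.16, -0.65, 0.08], array([0.589, 0.114, 0.192]))
([-0.43, 0.13, 0.03], [0.16, -1.45, 0.08], array([0.584, 0.114, 0.187]))
```

>>> {"api": "play_rows", "payload": {
  "increments": [
    [[-0.15,0.05,-0.05,0,-0.6,0,-1],[-0.2,0.05,-0.1,0,-1.2,0,-1]]
  ]
}}

```text
clock: 10.85
position: [0.5874, 0.1164, 0.1929]
eef_rot: [0.007, 0.972, -0.011, 0.234]
ft_force: [0.1, -0.6, -2.0]
gripper_width: 0.171
grip_force: 30.0
```

```bash
python3 -c "
from h import *
s=rep();print(s['joint_positions'].round(2));Cam('top');s=rep();Cam('top');s=rep();print(s['joint_positions'].round(2))
for f in ((0,15,60),(0,15,56)): print(incfar(*f))"
```

```text
t 10.85 farH [ 1.9  3.4 21.4] F [ 0.15 -0.61 -2.03] tq [-0.01  0.52 -0.05] scoop ZYX [-0.003 -0.995 -0.023] w 0.171
[-0.46  0.23  0.13  2.14  0.41  0.35 -2.28]
t 10.9 farH [ 4.1  2.4 23.3] F [ 2.2   1.63 -0.31] tq [0.03 0.38 0.02] scoop ZYX [-0.008 -0.996 -0.02 ] w 0.172
t 10.95 farH [ 4.8  1.  23.6] F [ 0.89  0.11 -0.45] tq [ 0.01  0.57 -0.02] scoop ZYX [-0.013 -1.001 -0.019] w 0.173
[-0.45  0.23  0.13  2.14  0.41  0.35 -2.29]
([-0.29, 0.03, 0.29], [0.14, 0.53, -0.0], array([0.588, 0.114, 0.185]))
([-0.37, 0.03, 0.15], [0.13, -0.27, -0.01], array([0.584, 0.114, 0.187]))
```

The near side of the ring meets the bow's underside at steep pitch (far wire tops out at z≈25.7), so that was not a gate tug. The tug has to be done at about 47° pitch with the wire near the nose.

```bash
python3 -c "
from h import *
s=rep()
for f in ((0,18,52),(-4,18,47),(-4,24,47)): print(incfar(*f))"
```

```text
t 10.95 farH [ 4.8  1.  23.6] F [ 0.89  0.11 -0.45] tq [ 0.01  0.57 -0.02] scoop ZYX [-0.013 -1.001 -0.019] w 0.173
([-0.38, 0.03, -0.09], [0.13, -1.07, -0.01], array([0.581, 0.114, 0.192]))
([-0.59, 0.03, -0.35], [0.13, -2.07, -0.01], array([0.573, 0.114, 0.196]))
([-0.47, 0.03, -0.56], [0.13, -2.07, -0.01], array([0.574, 0.114, 0.202]))
```

>>> {"api": "play_rows", "payload": {
  "increments": [
    [[-0.2,0.03,-0.03,0.05,-0.5,0,-1],[-0.38,0.03,-0.09,0.1,-1.07,0,-1],[-0.48,0.03,-0.2,0.1,-1.5,0,-1],[-0.59,0.03,-0.35,0.1,-2.07,0,-1],[-0.59,0.03,-0.35,0.1,-2.07,0,-1],[-0.59,0.03,-0.35,0.1,-2.07,0,-1]]
  ]
}}

```text
clock: 11.55
position: [0.5721, 0.1124, 0.1941]
eef_rot: [0.003, 0.989, -0.014, 0.149]
ft_force: [-1.3, 0.1, -1.8]
gripper_width: 0.171
grip_force: 30.0
```

```bash
python3 -c "
from h import *
s=rep();Cam('top');s=rep();a,b=Cam('side'),Cam('top');s=rep();print(s['joint_positions'].round(2))
for f in ((-4,22,47),(-4,26,47)): print(incfar(*f))
cv2.imwrite('pics/e.png',np.hstack([a.crop(210,90,80,80,5),b.crop(145,120,80,80,5)]))"
```

```text
t 11.55 farH [-5.3 -1.4 16.4] F [-1.27  0.03 -1.75] tq [ 0.03  0.38 -0.  ] scoop ZYX [-0.021 -0.821 -0.007] w 0.171
t 11.6 farH [-5.7 -1.3 16.1] F [-0.49  1.09 -0.5 ] tq [ 0.02  0.37 -0.01] scoop ZYX [-0.02  -0.82  -0.007] w 0.172
t 11.7 farH [-6.1 -0.8 16. ] F [ 0.11  0.05 -1.24] tq [0.03 0.39 0.03] scoop ZYX [-0.019 -0.819 -0.008] w 0.174
[-0.31  0.26  0.01  2.03  0.17  0.58 -2.02]
([0.16, -0.04, -0.19], [0.06, 0.02, 0.0], array([0.574, 0.114, 0.2  ]))
([0.22, -0.04, -0.34], [0.06, 0.02, 0.0], array([0.574, 0.114, 0.204]))
```

View pics/e.png

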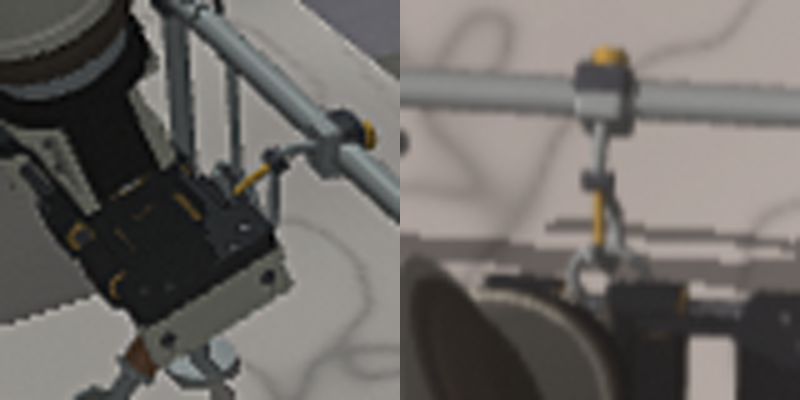

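The top crop shows the gate shut (brass 597,190–245) with the ring's far wire passing beneath it and around the nose. Now the tug: up in small steps.

>>> {"api": "play_rows", "payload": {
  "increments": [
    [[0.08,-0.03,-0.1,0,0,0,-1],[0.14,-0.03,-0.2,0,0,0,-1],[0.17,-0.03,-0.27,0,0,0,-1],[0.17,-0.03,-0.27,0,0,0,-1]]
  ]
}}

```text
clock: 12.1
position: [0.5741, 0.1144, 0.2026]
eef_rot: [0.003, 0.989, -0.013, 0.148]
ft_force: [-0.6, 0.2, -0.5]
gripper_width: 0.174
grip_force: 30.0
```

```bash
python3 -c "
from h import *
s=rep();Cam('top');s=rep();Cam('top');s=rep()"
```

```text
t 12.1 farH [-3.7  0.6 24.9] F [-0.59  0.23 -0.46] tq [-0.    0.37  0.01] scoop ZYX [-0.019 -0.82  -0.006] w 0.174
t 12.15 farH [-3.9  0.5 24.6] F [ 0.06 -0.11 -1.18] tq [ 0.07  0.39 -0.03] scoop ZYX [-0.019 -0.819 -0.007] w 0.173
t 12.2 farH [-4.   0.4 24.4] F [ 0.05  0.75 -0.84] tq [0.05 0.38 0.01] scoop ZYX [-0.019 -0.819 -0.007] w 0.166
```

>>> {"api": "play_rows", "payload": {
  "increments": [
    [[0.02,0,-0.06,0,0,0,-1],[0.02,0,-0.06,0,0,0,-1]]
  ]
}}

```text
clock: 12.4
position: [0.5739, 0.1142, 0.2037]
eef_rot: [0.003, 0.989, -0.013, 0.148]
ft_force: [-0.5, -0.3, -1.0]
gripper_width: 0.174
grip_force: 30.0
```

```bash
python3 -c "
from h import *
s=rep();Cam('top');s=rep();Cam('top');s=rep()"
```

```text
t 12.4 farH [-4.   0.4 26. ] F [-0.44 -0.34 -1.01] tq [0.06 0.35 0.01] scoop ZYX [-0.019 -0.819 -0.007] w 0.174
t 12.45 farH [-4.   0.3 25.9] F [ 1.26  0.97 -1.1 ] tq [ 0.06  0.36 -0.03] scoop ZYX [-0.019 -0.819 -0.007] w 0.173
t 12.5 farH [-4.   0.3 25.9] F [-0.12  0.18 -1.3 ] tq [ 0.06  0.42 -0.04] scoop ZYX [-0.019 -0.819 -0.007] w 0.173
```

>>> {"api": "play_rows", "payload": {
  "increments": [
    [[0.02,0,-0.06,0,0,0,-1],[0.02,0,-0.06,0,0,0,-1]]
  ]
}}

```text
clock: 12.7
position: [0.574, 0.1141, 0.2054]
eef_rot: [0.003, 0.989, -0.013, 0.148]
ft_force: [0.8, -0.2, -0.5]
gripper_width: 0.168
grip_force: 30.0
```

```bash
python3 -c "
from h import *
s=rep();Cam('top');s=rep();Cam('top');s=rep()"
```

```text
t 12.7 farH [-4.   0.4 27.7] F [ 0.85 -0.21 -0.49] tq [ 0.05  0.35 -0.02] scoop ZYX [-0.019 -0.819 -0.007] w 0.168
t 12.75 farH [-4.   0.4 27.6] F [ 0.33  1.11 -0.61] tq [0.1  0.38 0.02] scoop ZYX [-0.019 -0.819 -0.007] w 0.173
t 12.8 farH [-4.   0.3 27.5] F [-0.41  0.03 -1.01] tq [0.06 0.36 0.03] scoop ZYX [-0.019 -0.819 -0.007] w 0.17
```

>>> {"api": "play_rows", "payload": {
  "increments": [
    [[0.015,0,-0.04,0,0,0,-1],[0.015,0,-0.04,0,0,0,-1]]
  ]
}}

```text
clock: 13.0
position: [0.574, 0.1141, 0.2063]
eef_rot: [0.003, 0.989, -0.013, 0.148]
ft_force: [0.4, 0.1, -1.1]
gripper_width: 0.169
grip_force: 30.0
```

```bash
python3 -c "
from h import *
s=rep();Cam('top');s=rep();Cam('top');s=rep()"
```

```text
t 13.0 farH [-4.   0.3 28.6] F [ 0.42  0.06 -1.14] tq [ 0.04  0.36 -0.02] scoop ZYX [-0.019 -0.819 -0.007] w 0.169
t 13.05 farH [-4.   0.3 28.6] F [ 0.65 -0.1  -0.57] tq [ 0.04  0.39 -0.02] scoop ZYX [-0.019 -0.819 -0.007] w 0.169
t 13.1 farH [-4.1  0.3 28.5] F [-0.55 -0.93 -0.02] tq [0.   0.35 0.01] scoop ZYX [-0.019 -0.819 -0.007] w 0.172
```

>>> {"api": "play_rows", "payload": {
  "increments": [
    [[0.015,0,-0.05,0,0,0,-1],[0.015,0,-0.05,0,0,0,-1]]
  ]
}}

```text
clock: 13.3
position: [0.5739, 0.1141, 0.2075]
eef_rot: [0.003, 0.989, -0.013, 0.148]
ft_force: [1.4, 1.0, -1.6]
gripper_width: 0.172
grip_force: 30.0
```

```bash
python3 -c "
from h import *
s=rep();Cam('top');s=rep();Cam('top');s=rep()"
```

```text
t 13.3 farH [-4.2  0.3 29.8] F [ 1.39  1.03 -1.64] tq [0.04 0.46 0.  ] scoop ZYX [-0.019 -0.819 -0.007] w 0.172
t 13.35 farH [-4.2  0.3 29.8] F [ 0.01 -0.43 -1.58] tq [ 0.03  0.41 -0.02] scoop ZYX [-0.019 -0.819 -0.007] w 0.175
t 13.4 farH [-4.2  0.3 29.7] F [ 0.37  0.25 -1.39] tq [ 0.04  0.44 -0.  ] scoop ZYX [-0.019 -0.819 -0.007] w 0.175
```

>>> {"api": "play_rows", "payload": {
  "increments": [
    [[0.015,0,-0.04,0,0,0,-1],[0.015,0,-0.04,0,0,0,-1]]
  ]
}}

```text
clock: 13.6
position: [0.5735, 0.114, 0.2081]
eef_rot: [0.003, 0.989, -0.013, 0.147]
ft_force: [0.7, -0.4, -4.8]
gripper_width: 0.172
grip_force: 30.0
```

```bash
python3 -c "
from h import *
s=rep();Cam('top');s=rep();Cam('top');s=rep()"
```

```text
t 13.6 farH [-4.5  0.3 30.3] F [ 0.7  -0.35 -4.81] tq [0.1  0.57 0.05] scoop ZYX [-0.019 -0.818 -0.007] w 0.172
t 13.65 farH [-4.5  0.3 30.3] F [ 0.54  0.47 -5.19] tq [0.1  0.58 0.06] scoop ZYX [-0.019 -0.818 -0.007] w 0.175
t 13.7 farH [-4.5  0.3 30.3] F [ 1.74  0.88 -5.61] tq [0.14 0.65 0.01] scoop ZYX [-0.019 -0.818 -0.007] w 0.168
```

Gate contact at about 4.5 N downward on the tool. I add half a millimetre and hold.

>>> {"api": "play_rows", "payload": {
  "increments": [
    [[0.01,0,-0.025,0,0,0,-1],[0.01,0,-0.025,0,0,0,-1],[0.01,0,-0.025,0,0,0,-1],[0.01,0,-0.025,0,0,0,-1],[0.01,0,-0.025,0,0,0,-1],[0.01,0,-0.025,0,0,0,-1],[0.01,0,-0.025,0,0,0,-1]]
  ]
}}

```text
clock: 14.4
position: [0.5734, 0.114, 0.2087]
eef_rot: [0.003, 0.989, -0.013, 0.147]
ft_force: [-0.3, 0.5, -9.7]
gripper_width: 0.171
grip_force: 30.0
```

```bash
python3 -c "
from h import *
s=rep();Cam('top');s=rep();Cam('top');s=rep()
for f in ((-3,17,47),(0,12,53),(0,9,58)): print(incfar(*f))"
```

```text
t 14.4 farH [-4.7  0.3 30.9] F [-0.28  0.45 -9.73] tq [0.16 1.25 0.09] scoop ZYX [-0.019 -0.817 -0.007] w 0.171
t 14.45 farH [-4.7  0.3 30.9] F [ -0.4    0.86 -10.65] tq [0.2  1.27 0.08] scoop ZYX [-0.019 -0.817 -0.007] w 0.17
t 14.5 farH [-4.7  0.3 30.9] F [ -0.05   0.15 -11.23] tq [0.2  1.32 0.04] scoop ZYX [-0.019 -0.817 -0.007] w 0.171
([-0.12, 0.0, 0.55], [0.06, 0.03, 0.0], array([0.574, 0.114, 0.195]))
([0.05, 0.0, 0.97], [0.06, 1.23, 0.0], array([0.582, 0.114, 0.186]))
([0.13, -0.0, 1.24], [0.07, 2.23, 0.0], array([0.586, 0.114, 0.18 ]))
```

The gate resisted about 10 N without opening. The tug is done, so I back down and lower the handle.

>>> {"api": "play_rows", "payload": {
  "increments": [
    [[-0.05,0,0.2,0,0,0,-1],[-0.12,0,0.55,0,0,0,-1],[-0.03,0,0.75,0,0.6,0,-1],[0.05,0,0.97,0,1.23,0,-1],[0.09,0,1.1,0,1.7,0,-1],[0.13,0,1.24,0,2.2,0,-1],[0.13,0,1.24,0,2.2,0,-1],[0.13,0,1.24,0,2.2,0,-1]]
  ]
}}

```text
clock: 15.3
position: [0.5868, 0.1143, 0.1812]
eef_rot: [0.004, 0.97, -0.012, 0.242]
ft_force: [0.3, -0.2, -1.1]
gripper_width: 0.168
grip_force: 30.0
```

```bash
python3 -c "
from h import *
s=rep();Cam('top');s=rep();Cam('top');s=rep();print(s['joint_positions'].round(2))
for f in ((0,8,60),(0,7,64),(0,6,60)): print(incfar(*f))"
```

```text
t 15.3 farH [ 1.2  0.9 10.2] F [ 0.3  -0.15 -1.08] tq [ 0.02  0.58 -0.01] scoop ZYX [-0.016 -1.011 -0.009] w 0.168
t 15.35 farH [ 1.6  0.9 10.5] F [ 0.23  1.24 -1.5 ] tq [ 0.05  0.64 -0.05] scoop ZYX [-0.017 -1.012 -0.008] w 0.172
t 15.4 farH [ 1.6  0.7 10.6] F [ 0.42  0.29 -0.67] tq [0.02 0.66 0.01] scoop ZYX [-0.018 -1.012 -0.008] w 0.17
[-0.48  0.25  0.16  2.16  0.44  0.3  -2.32]
([-0.07, 0.02, 0.12], [0.05, 0.4, 0.0], array([0.587, 0.114, 0.178]))
([-0.0, 0.02, 0.28], [0.05, 1.2, 0.0], array([0.591, 0.114, 0.175]))
([-0.11, 0.02, 0.19], [0.05, 0.4, 0.0], array([0.587, 0.114, 0.176]))
```

>>> {"api": "play_rows", "payload": {
  "increments": [
    [[-0.06,0,0.1,0,0,0,-1],[-0.11,0.02,0.19,0,0.4,0,-1],[-0.11,0.02,0.19,0,0.4,0,-1],[-0.11,0.02,0.19,0,0.4,0,-1]]
  ]
}}

```text
clock: 15.8
position: [0.5866, 0.1131, 0.1758]
eef_rot: [0.004, 0.966, -0.013, 0.259]
ft_force: [-1.7, -1.8, 3.5]
gripper_width: 0.174
grip_force: 30.0
```

```bash
python3 -c "
from h import *
s=rep();Cam('top');s=rep();Cam('top');s=rep();print(s['joint_positions'].round(2))
for f in ((0,4,60),(0,3,60)): print(incfar(*f))"
```

```text
t 15.8 farH [-0.4 -0.3  5.7] F [-1.66 -1.84  3.54] tq [-0.18  0.36 -0.16] scoop ZYX [-0.017 -1.046 -0.01 ] w 0.174
t 15.85 farH [-0.4 -0.3  5.7] F [-1.7  -1.38  4.2 ] tq [-0.14  0.26 -0.15] scoop ZYX [-0.017 -1.046 -0.01 ] w 0.174
t 15.9 farH [-0.4 -0.3  5.7] F [-2.56 -1.53  4.53] tq [-0.15  0.18 -0.13] scoop ZYX [-0.018 -1.046 -0.009] w 0.17
[-0.56  0.26  0.24  2.2   0.54  0.23 -2.43]
([-0.02, -0.02, 0.07], [0.06, 0.01, 0.0], array([0.587, 0.114, 0.174]))
([-0.05, -0.02, 0.1], [0.06, 0.01, 0.0], array([0.587, 0.114, 0.173]))
```

The wire rests on the bow with about 5 N. I unload by 1 mm, open and withdraw.

>>> {"api": "play_rows", "payload": {
  "increments": [
    [[0.01,0.03,-0.03,0,0,0,-1],[0.01,0.03,-0.03,0,0,0,-1],[0.01,0.03,-0.03,0,0,0,-0.4],[0.01,0.03,-0.03,0,0,0,0.2],[0.01,0.03,-0.03,0,0,0,0.3],[-0.5,0.03,-0.7,0,0,0,0.3],[-1.5,0.03,-1.7,0,0,0,0.3],[-2.5,0.03,-2.8,0,0,0,0.3],[-3.5,0.03,-3.8,0,0,0,0.3],[-4.0,0.03,-4.5,0,0,0,0.3],[-4.0,0.03,-4.5,0,0,0,0.3]]
  ]
}}

```text
clock: 17.0
position: [0.4747, 0.1216, 0.2117]
eef_rot: [-0.011, 0.968, -0.012, 0.252]
ft_force: [-0.3, -0.3, 1.0]
gripper_width: 0.648
grip_force: 0.0
```

```bash
python3 -c "
from h import *
s=rep(); a,b=Cam('side'),Cam('top');print(s['position'])
cv2.imwrite('pics/f.png',np.hstack([a.crop(210,90,80,100,5),b.crop(145,120,80,100,5)]))"
```

```text
t 17.0 farH [-113.5    4.4   34.9] F [-0.33 -0.35  0.99] tq [-0.02  0.58  0.04] scoop ZYX [-0.056 -1.031  0.047] w 0.648
[0.4747308  0.12155274 0.21167472]
```

View pics/f.png

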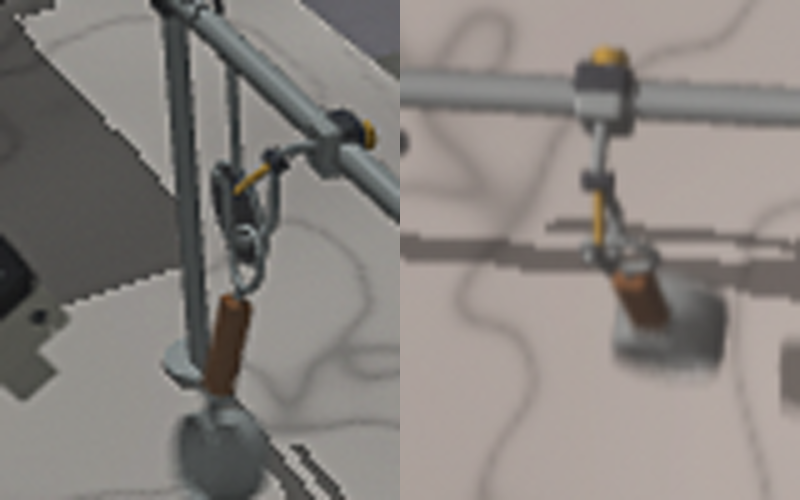

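The scoop hangs in the bow by its ring with the gate shut and the gripper clear to the left. It still swings (the bowl is blurred), so I let it settle. I have plenty of time.

>>> {"api": "play_rows", "payload": {
  "increments": [
    [[-2,0,-1,0,0,0,0.3],[-2,0,-1,0,0,0,0.3],[-2,0,-1,0,0,0,0.3],[-2,0,-1,0,0,0,0.3],[-2,0,-1,0,0,0,0.3],[-2,0,-1,0,0,0,0.3],[-2,0,-1,0,0,0,0.3],[-2,0,-1,0,0,0,0.3],[-2,0,-1,0,0,0,0.3],[-2,0,-1,0,0,0,0.3],[-2,0,-1,0,0,0,0.3],[-2,0,-1,0,0,0,0.3]]
  ]
}}

```text
clock: 18.3
position: [0.4275, 0.1213, 0.2139]
eef_rot: [-0.009, 0.968, -0.017, 0.25]
ft_force: [-0.2, -0.4, -1.0]
gripper_width: 0.652
grip_force: 0.0
```

>>> {"api": "play_rows", "payload": {
  "increments": [
    [[0,0,0,0,0,0,0.3],[0,0,0,0,0,0,0.3],[0,0,0,0,0,0,0.3],[0,0,0,0,0,0,0.3],[0,0,0,0,0,0,0.3],[0,0,0,0,0,0,0.3],[0,0,0,0,0,0,0.3],[0,0,0,0,0,0,0.3],[0,0,0,0,0,0,0.3],[0,0,0,0,0,0,0.3],[0,0,0,0,0,0,0.3],[0,0,0,0,0,0,0.3]]
  ]
}}

```text
clock: 19.5
position: [0.4264, 0.1222, 0.2127]
eef_rot: [-0.009, 0.968, -0.016, 0.249]
ft_force: [-0.1, -0.6, -1.2]
gripper_width: 0.648
grip_force: 0.0
```

>>> {"api": "play_rows", "payload": {
  "increments": [
    [[0,0,0,0,0,0,0.3],[0,0,0,0,0,0,0.3],[0,0,0,0,0,0,0.3],[0,0,0,0,0,0,0.3],[0,0,0,0,0,0,0.3],[0,0,0,0,0,0,0.3],[0,0,0,0,0,0,0.3],[0,0,0,0,0,0,0.3],[0,0,0,0,0,0,0.3],[0,0,0,0,0,0,0.3],[0,0,0,0,0,0,0.3],[0,0,0,0,0,0,0.3]]
  ]
}}

```text
clock: 20.7
position: [0.4264, 0.1222, 0.2127]
eef_rot: [-0.009, 0.968, -0.016, 0.249]
ft_force: [0.4, -0.3, 0.6]
gripper_width: 0.651
grip_force: 0.0
```

```bash
python3 - <<'E'
from h import *
for i in range(14):
    a,b=Cam('side'),Cam('top'); r=[]
    for k,box in ((a,(245,140,270,175)),(b,(180,165,205,195))):
        h=cv2.cvtColor(k.im,cv2.COLOR_BGR2HSV); m=cv2.inRange(h,(3,90,30),(14,255,255)); ys,xs=np.where(m)
        ok=(xs>box[0]-20)&(xs<box[2]+10)&(ys>box[1]-5)&(ys<box[3]+10); r+=[xs[ok].mean().round(1),ys[ok].mean().round(1)]
    print(r, tri(a,r[:2],b,r[2:])[0].round(4))
print(observe()["clock"])
E
```

```text
[np.float64(256.4), np.float64(158.4), np.float64(190.8), np.float64(176.0)] [0.6097 0.1183 0.1529]
[np.float64(261.6), np.float64(157.3), np.float64(191.7), np.float64(172.8)] [0.6203 0.1156 0.1531]
[np.float64(264.4), np.float64(156.5), np.float64(191.5), np.float64(172.2)] [0.6248 0.115  0.1535]
[np.float64(263.1), np.float64(156.8), np.float64(191.3), np.float64(174.6)] [0.6198 0.1147 0.1544]
[np.float64(258.6), np.float64(157.8), np.float64(191.5), np.float64(181.2)] [0.6044 0.1123 0.1585]
[np.float64(254.0), np.float64(158.6), np.float64(191.1), np.float64(185.5)] [0.5928 0.1127 0.1606]
[np.float64(252.3), np.float64(158.5), np.float64(191.0), np.float64(184.7)] [0.5916 0.1138 0.1615]
[np.float64(254.9), np.float64(158.5), np.float64(191.3), np.float64(179.8)] [0.6019 0.1153 0.157 ]
[np.float64(259.9), np.float64(157.9), np.float64(191.5), np.float64(173.9)] [0.6169 0.1165 0.1523]
[np.float64(263.6), np.float64(156.6), np.float64(191.9), np.float64(172.4)] [0.6231 0.1142 0.1546]
[np.float64(263.9), np.float64(156.5), np.float64(191.5), np.float64(173.6)] [0.622  0.1143 0.1548]
[np.float64(260.2), np.float64(157.5), np.float64(191.4), np.float64(178.5)] [0.6104 0.1135 0.1565]
[np.float64(255.5), np.float64(158.6), np.float64(191.2), np.float64(184.0)] [0.5969 0.1129 0.1587]
[np.float64(252.7), np.float64(158.7), np.float64(191.1), np.float64(185.2)] [0.5915 0.1133 0.1609]
22.1
```

Still swinging by about ±0.24 rad and decaying, so I wait more.

>>> {"api": "play_rows", "payload": {
  "increments": [
    [[0,0,0,0,0,0,0.3],[0,0,0,0,0,0,0.3],[0,0,0,0,0,0,0.3],[0,0,0,0,0,0,0.3],[0,0,0,0,0,0,0.3],[0,0,0,0,0,0,0.3],[0,0,0,0,0,0,0.3],[0,0,0,0,0,0,0.3],[0,0,0,0,0,0,0.3],[0,0,0,0,0,0,0.3],[0,0,0,0,0,0,0.3],[0,0,0,0,0,0,0.3]]
  ]
}}

```text
clock: 23.3
position: [0.4264, 0.1222, 0.2127]
eef_rot: [-0.009, 0.968, -0.016, 0.249]
ft_force: [-0.3, 0.1, 0.2]
gripper_width: 0.65
grip_force: 0.0
```

>>> {"api": "play_rows", "payload": {
  "increments": [
    [[0,0,0,0,0,0,0.3],[0,0,0,0,0,0,0.3],[0,0,0,0,0,0,0.3],[0,0,0,0,0,0,0.3],[0,0,0,0,0,0,0.3],[0,0,0,0,0,0,0.3],[0,0,0,0,0,0,0.3],[0,0,0,0,0,0,0.3],[0,0,0,0,0,0,0.3],[0,0,0,0,0,0,0.3],[0,0,0,0,0,0,0.3],[0,0,0,0,0,0,0.3]]
  ]
}}

```text
clock: 24.5
position: [0.4264, 0.1222, 0.2127]
eef_rot: [-0.009, 0.968, -0.016, 0.249]
ft_force: [0.4, 0.8, -0.3]
gripper_width: 0.653
grip_force: 0.0
```

>>> {"api": "play_rows", "payload": {
  "increments": [
    [[0,0,0,0,0,0,0.3],[0,0,0,0,0,0,0.3],[0,0,0,0,0,0,0.3],[0,0,0,0,0,0,0.3],[0,0,0,0,0,0,0.3],[0,0,0,0,0,0,0.3],[0,0,0,0,0,0,0.3],[0,0,0,0,0,0,0.3],[0,0,0,0,0,0,0.3],[0,0,0,0,0,0,0.3],[0,0,0,0,0,0,0.3],[0,0,0,0,0,0,0.3]]
  ]
}}

```text
clock: 25.7
position: [0.4264, 0.1222, 0.2127]
eef_rot: [-0.009, 0.968, -0.016, 0.249]
ft_force: [-0.2, 0.9, -0.8]
gripper_width: 0.646
grip_force: 0.0
```

>>> {"api": "play_rows", "payload": {
  "increments": [
    [[0,0,0,0,0,0,0.3],[0,0,0,0,0,0,0.3],[0,0,0,0,0,0,0.3],[0,0,0,0,0,0,0.3],[0,0,0,0,0,0,0.3],[0,0,0,0,0,0,0.3],[0,0,0,0,0,0,0.3],[0,0,0,0,0,0,0.3],[0,0,0,0,0,0,0.3],[0,0,0,0,0,0,0.3],[0,0,0,0,0,0,0.3],[0,0,0,0,0,0,0.3]]
  ]
}}

```text
clock: 26.9
position: [0.4264, 0.1222, 0.2127]
eef_rot: [-0.009, 0.968, -0.016, 0.249]
ft_force: [0.3, 0.2, 0.7]
gripper_width: 0.651
grip_force: 0.0
```

>>> {"api": "play_rows", "payload": {
  "increments": [
    [[0,0,0,0,0,0,0.3],[0,0,0,0,0,0,0.3],[0,0,0,0,0,0,0.3],[0,0,0,0,0,0,0.3],[0,0,0,0,0,0,0.3],[0,0,0,0,0,0,0.3],[0,0,0,0,0,0,0.3],[0,0,0,0,0,0,0.3],[0,0,0,0,0,0,0.3],[0,0,0,0,0,0,0.3],[0,0,0,0,0,0,0.3],[0,0,0,0,0,0,0.3]]
  ]
}}

```text
clock: 28.1
position: [0.4264, 0.1222, 0.2127]
eef_rot: [-0.009, 0.968, -0.016, 0.249]
ft_force: [0.1, 0.1, 0.2]
gripper_width: 0.648
grip_force: 0.0
```

>>> {"api": "play_rows", "payload": {
  "increments": [
    [[0,0,0,0,0,0,0.3],[0,0,0,0,0,0,0.3],[0,0,0,0,0,0,0.3],[0,0,0,0,0,0,0.3],[0,0,0,0,0,0,0.3],[0,0,0,0,0,0,0.3],[0,0,0,0,0,0,0.3],[0,0,0,0,0,0,0.3],[0,0,0,0,0,0,0.3],[0,0,0,0,0,0,0.3],[0,0,0,0,0,0,0.3],[0,0,0,0,0,0,0.3]]
  ]
}}

```text
clock: 29.3
position: [0.4264, 0.1223, 0.2127]
eef_rot: [-0.009, 0.968, -0.016, 0.249]
ft_force: [-0.6, -0.1, -0.2]
gripper_width: 0.649
grip_force: 0.0
```

```bash
python3 - <<'E'
from h import *
for i in range(8):
    a,b=Cam('side'),Cam('top'); r=[]
    for k,box in ((a,(245,140,270,175)),(b,(180,165,205,195))):
        h=cv2.cvtColor(k.im,cv2.COLOR_BGR2HSV); m=cv2.inRange(h,(3,90,30),(14,255,255)); ys,xs=np.where(m)
        ok=(xs>box[0]-20)&(xs<box[2]+10)&(ys>box[1]-5)&(ys<box[3]+10); r+=[xs[ok].mean().round(1),ys[ok].mean().round(1)]
    print(tri(a,r[:2],b,r[2:])[0].round(4))
print(observe()["clock"])
E
```

```text
[0.6007 0.1141 0.1569]
[0.6014 0.1143 0.1571]
[0.6084 0.1161 0.154 ]
[0.6153 0.1172 0.1522]
[0.6169 0.1161 0.1522]
[0.6156 0.1162 0.1529]
[0.6082 0.1144 0.155 ]
[0.6026 0.114  0.1565]
30.1
```

```bash
python3 -c "
from bench import order
print(order.sign_off())"
```

```text
the job is handed in; nothing more can be done
None
```

The scoop is hanging by its ring on the snap hook with the gate shut behind it; I tugged it upwards with about 4 to 10 N by the wrist sensor, it held, and I handed the job in at about 30 s with only a slight swing left (no verdict came back).

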